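Pop the sample hatch of the taller germination box

TASK

Open the taller of the two germination boxes for sampling: with the fingertips press the grey touch pad on its hatch fully in, just once, then let it go so that the push-push latch releases and the hatch pops up. See that it stays fully open and back away from it. Keep the lower box shut, and leave the jars, beaker, dish and spatula standing where they are: nothing is to be picked up.

Things in the scene. Friction and masses are not known exactly. Their poses are not given: they have to be found in the camera images.
- tall: the taller of two white germination boxes, fixed to the bench: 160 mm (its x) by 130 mm (its y) by 115 mm tall. Origin: centre of its underside. Its -x side faces the robot, turned by up to about 0.5 rad. On its top is a white hatch, 104 by 114 mm, 10 mm thick, standing 11 mm proud of the box top, hinged along its +x edge and opening upward.
- low: the lower germination box, fixed, same footprint and same sort of hatch but only 75 mm tall. Origin: centre of its underside. Its hatch must stay shut. The two boxes may stand either way round, one to the left and one to the right.
- tall_pad (a point): origin: centre of the top face of the round grey touch pad (30 mm across, standing 5 mm proud) on the taller box's hatch, near its free edge (-x side), 84 mm from the hinge axis; it moves with the hatch. Hatch shut: 131 mm above the bench surface; its z axis points up out of the hatch, its x axis from the pad to the hinge.
- tall_hatch (a joint): angle of the taller box's hatch, rad: 0 shut and latched; negative when pressed in (stop at -0.10: pad 8.4 mm down; takes about 4 N at the pad); positive when open (stop at 0.60: pad about 50 mm up, held by a spring). Pressed below about -0.08 the latch lets go: the hatch then follows the yielding finger up, with about 3 N, and pops to 0.60 in about 0.5 s. A second press would shut it again.
- tall_cam (a joint): sliding cam of the latch inside the taller box, in m: 0 latched, about 0.005 when the hatch is pressed in for the first time, about 0.010 once it has popped, 0.014 and more if it is pressed in a second time.
- low_hatch (a joint): angle of the lower box's hatch, as for the taller one; 0 shut.
- jar_a_mid (a point): bystander: closed glass culture jar, 60 mm across, 101 mm tall; this point is its centre
- jar_b_mid (a point): bystander: closed glass culture jar, 60 mm across, 101 mm tall; this point is its centre
- jar_c_mid (a point): bystander: closed glass culture jar, 60 mm across, 101 mm tall; this point is its centre
- jar_d_mid (a point): bystander: closed larger glass culture jar, 68 mm across, 111 mm tall; this point is its centre
- beaker_mid (a point): bystander: empty glass beaker, 64 mm across, 85 mm tall; this point is its centre
- dish_mid (a point): bystander: closed flat culture dish, 94 mm across, 17 mm tall; this point is its centre
- spatula_grip (a point): bystander: lab spatula, 170 mm long, lying flat; this point is on its handle
Mind the look-alikes: they are no part of the job. What is shaped like the low but orange is not meant. Leave any red look-alike of the tall alone.

How it is judged:
By the outcome, as a careful person would: the job done as asked, in the order asked, and still so for the second after the job is handed in, with the robot touching nothing.
It also fails if it takes over 32 s, if anything falls off the work surface, if the arm or the gripper's body presses on something with over 40 N, if the wrist force passes 120 N, or if a joint passes its speed limit or range.

ROBOT

A 6-joint arm with a two-finger parallel gripper is mounted at the origin on the work surface. World frame = base frame: x ahead of the robot, y to its left, z up, the work surface at z = 0. Lengths are in m, angles in rad, forces in N, time in s.
With the tool pointing down it reaches from about 0.35 to 0.975 m from the base axis. Payload 7.1 kg.
Tool frame: the origin (TCP) lies at the very end of the fingers, on their centre line; the grasp point (between the pads) lies 19 mm behind it; x points along the fingers, z is the direction in which the jaws open and shut, and the axes are right-handed (so a half turn about x gives the same grasp; the last joint's range is limited). The gripper opens to 88 mm and grips with 3 to 60 N. Pads are 20 mm wide; open, the fingers measure 115 mm over their backs; the gripper's body (75 mm by 178 mm) begins 61 mm behind the grasp point.
Start: joints at [-1.276, 0.423, 1.63, -0, 1.089, -0.019], TCP at [0.193, -0.594, 0.223] pointing down, gripper open.
Joint ranges: [-3, 3], [-0.9, 2.11], [0.09, 2.58], [-1.31, 4.45], [0.11, 2.69], [-2.54, 2.54]. Speed limits (rad/s): [2.39, 2.39, 3.01, 3.14, 3.14, 3.14].

INTERFACE

Orientations are given as a unit quaternion [w, x, y, z].
In Python, from plant import robot gives the robot as it stands. The module is installed in compiled form; this text tells all that it offers.
- The arm moves only by the tool move_arm, never from a script. Its argument "commands" is a list of rows, each a list of 3 entries, a list of its own where there are three numbers: the shift along the tool's x, y, z in cm, then the turn about the tool's x in rad, then the finger opening in cm, from 0 to 8.78. A call has 1 to 5 rows; each row is the pose to reach, as a shift and turn from the pose commanded when the call began, along the tool's axes at that moment; what a row does not reach only later rows make up. A row lasts 1/12 s, in which the tool goes at most 41.7 mm and 7.16 degrees, less where a joint would pass 70% of its speed; a pose out of reach is approached as far as the arm can. A call with a gripper value outside its range is refused whole. The fingers move at their own pace and stop on an object; "grip_force" is the grip in N (left out, the last holds). Time passes only in rows, so rows that repeat a pose let the fingers close. It gives the time, the measured TCP pose, the force and the opening at its end, in the units of the state.
- robot.read_state(): the state, without advancing time (a new reading comes with each control period).
- robot.capture(name): name is "scene" or "top" or "wrist"; returns the picture (400x640x3 uint8, blue, green, red); there is no depth.
- robot.camera_info(name): a dict with "camera_matrix" (3x3 intrinsics, pixels), "D" ([k1, k2, p1, p2, k3] as OpenCV has them; the pictures are not rectified), "camera_from_world" (4x4, takes a point from world to camera coordinates). Camera axes: x right, y down, z forward; pixel columns grow to the right and rows downward; lengths in m; the calibration is good to about 2 mm. A picture is of the moment at which its call begins: read the wrist's pose just before it. camera_info takes no time and is no camera call; for the wrist camera it gives the pose at the moment of the call.
- robot.hand_in(): hands the job in, once; it reports no verdict.
The state is a dict: "clock": time; "qpos": joint angles; "joint_vel": joint speeds; "effort": joint torques, N m; "ee_pos": TCP position; "ee_rot": TCP orientation; "wrist_force": force on the tool from outside, world axes, zero at the start; "moment": the same for the moment, N m; "width": finger opening in m.
Only numpy, scipy, OpenCV 4.12 (cv2) and the standard library are available. Lean on these libraries where they do the work, as an engineer would, in place of code of your own. Each camera call takes 0.05 s, during which the arm holds its last target.

## Working session

There is one attempt and no reset: what is moved stays moved. The work goes in short steps, Python scripts to look and compute and a tool call to move; the robot and the scene stay as the last step left them, time stands still between calls to the robot, and variables do not carry over. Pictures are saved under pics/ and viewed, and the job is handed in when it is done.

Besides the shell and the picture viewer there is one more tool, called by a JSON object that holds its "api" and its "payload". move_arm: Moves the arm, as the interface text tells. Its arguments: {"type":"object","properties":{"commands":{"type":"array"},"grip_force":{"type":"number"}},"required":["commands"]}

```bash
mkdir -p pics; python3 - <<'E'
from plant import robot
import cv2
for n in("scene","top"):
    cv2.imwrite(f"pics/{n}0.png",robot.capture(n))
    i=robot.camera_info(n);print(n,i["camera_matrix"],i["D"],i["camera_from_world"])
s=robot.read_state();print(s)
E
```

```text
scene [[493.00700892   0.         315.68561131]
 [  0.         493.00700892 202.74067676]
 [  0.           0.           1.        ]] [0.01195072 0.         0.         0.         0.        ] [[ 0.53238036  0.84640551 -0.01299442 -0.28377488]
 [ 0.7096163  -0.45460576 -0.5383106  -0.32232634]
 [-0.4615364   0.27736494 -0.84264633  1.73000477]
 [ 0.          0.          0.          1.        ]]
top [[367.80790485   0.         320.32846203]
 [  0.         367.80790485 204.69530271]
 [  0.           0.           1.        ]] [-0.05032727  0.          0.          0.          0.        ] [[-0.12096269 -0.99264086 -0.005671    0.0628636 ]
 [-0.96579018  0.119007   -0.23040544  0.53365471]
 [ 0.22938475 -0.02239347 -0.97307819  0.89235135]
 [ 0.          0.          0.          1.        ]]
{'clock': 0.1, 'qpos': array([-1.27599148e+00,  4.23776998e-01,  1.63056239e+00,  1.45546496e-05,
        1.08860080e+00, -1.90204455e-02]), 'joint_vel': array([-0.00043667, -0.00251252, -0.00354421, -0.00031999, -0.00065315,
        0.00015453]), 'effort': array([ 2.33094329e-05, -5.45616674e+01, -2.74324071e+01,  6.45367918e-02,
        1.88168086e-02,  6.44041620e-07]), 'ee_pos': array([ 0.19281459, -0.59401308,  0.22199169]), 'ee_rot': array([ 0.57161321,  0.41601531,  0.5723677 , -0.41543328]), 'wrist_force': array([-0.72487892, -0.54164769, -0.18486612]), 'moment': array([0.02441769, 0.00437819, 0.05758779]), 'width': 0.08745921605065916}
```

View pics/scene0.png

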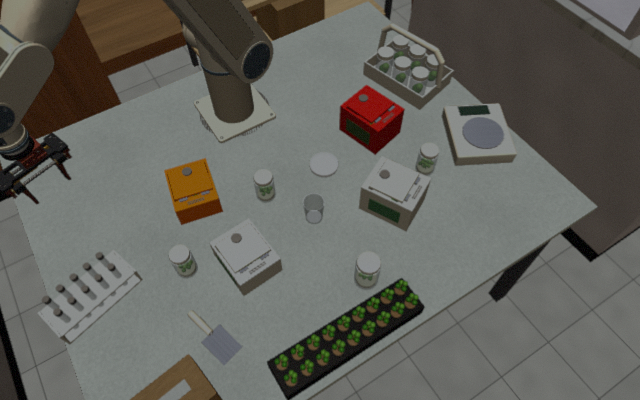

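View pics/top0.png

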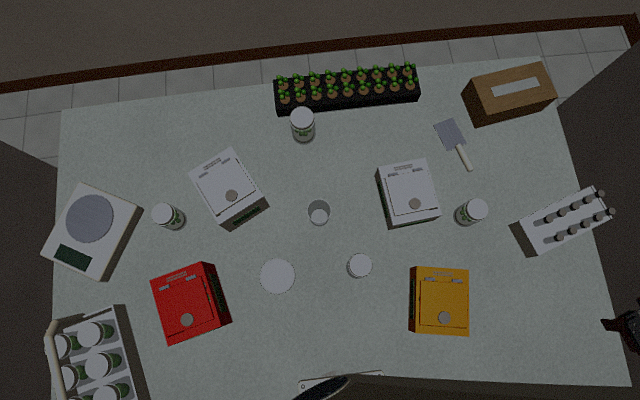

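The scene view shows white boxes at about (395,190) and (245,255). The top view shows them at (229,188) and (408,193), with pads near (231,196) and (414,204). I'll measure both pads in both views.

```bash
cat > h.py <<'E'
import numpy as np,cv2
from plant import robot
def ray(n,uv,info=None):
    i=info or robot.camera_info(n);T=np.array(i["camera_from_world"])
    p=cv2.undistortPoints(np.array([[uv]],float),np.array(i["camera_matrix"]),np.array(i["D"]))[0,0]
    R=T[:3,:3];return -R.T@T[:3,3],R.T@np.array([*p,1])
def plane(n,uv,z,info=None):
    c,d=ray(n,uv,info);return c+d*(z-c[2])/d[2]
def tri(l):
    A=np.zeros((3,3));b=np.zeros(3);
    for c,d in l:
        d=d/np.linalg.norm(d);P=np.eye(3)-np.outer(d,d);A+=P;b+=P@c
    x=np.linalg.solve(A,b)
    return x,[np.linalg.norm((np.eye(3)-np.outer(d,d)/(d@d))@(x-c)) for c,d in l]
E
python3 - <<'E'
import cv2,numpy as np
o=[]
for n,c in(("top",(231,190)),("top",(408,195)),("scene",(395,190)),("scene",(245,252))):
    im=cv2.imread(f"pics/{n}0.png");x,y=c
    o.append(cv2.resize(im[y-50:y+50,x-50:x+50],(300,300),interpolation=cv2.INTER_CUBIC))
g=np.vstack([np.hstack(o[:2]),np.hstack(o[2:])]);cv2.imwrite("pics/crop.png",g)
E
```

```text
(no output)
```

View pics/crop.png

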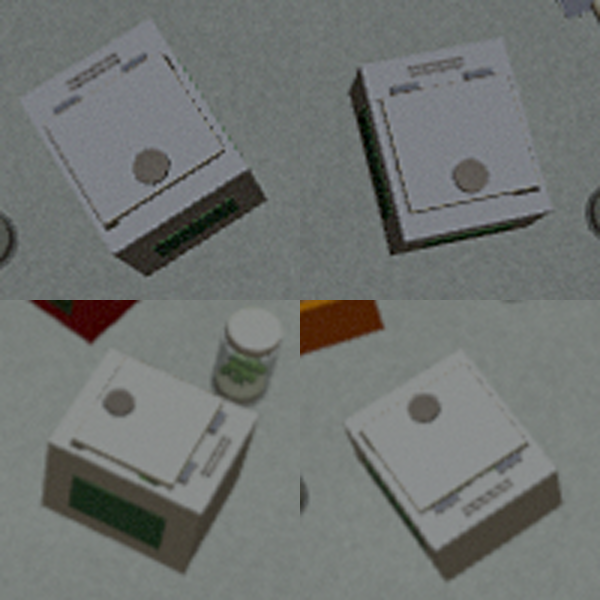

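The crops show grey pads at about top (231,195) and (415,203), and scene (385,174) and (236,238). The blue-grey hinge marks give each box's direction. Next I'll refine these with masks and triangulate.

```bash
python3 - <<'E'
from h import *
def pad(n,c):
    im=cv2.imread(f"pics/{n}0.png").astype(float);im=cv2.GaussianBlur(im,(3,3),0).sum(2)/3
    x,y=c;ys,xs=np.mgrid[y-9:y+10,x-9:x+10];p=im[y-9:y+10,x-9:x+10]
    t=(np.percentile(p,10)+np.percentile(p,85))/2
    m=(p<t).astype(np.uint8);k,l,s,ce=cv2.connectedComponentsWithStats(m)
    j=l[9,9];return (ce[j]+[x-9,y-9]),s[j]
for nm,a,b in(("L",(231,195),(385,174)),("R",(415,203),(236,238))):
    A,sa=pad("top",a);B,sb=pad("scene",b)
    x,r=tri([ray("top",A),ray("scene",B)])
    print(nm,A,sa[2:],B,sb[2:],x.round(4),np.round(r,4),[plane(n,u,z).round(4) for n,u in(("top",A),("scene",B)) for z in(.131,.091)])
E
```

```text
L [231.02459016 195.31147541] [ 13  12 122] [384.26923077 174.08974359] [11  9 78] [0.5713 0.2114 0.1291] [0.0007 0.0007] [array([0.571 , 0.2116, 0.131 ]), array([0.5827, 0.2206, 0.091 ]), array([0.5722, 0.2097, 0.131 ]), array([0.5511, 0.2304, 0.091 ])]
R [414.25892857 203.375     ] [ 13  12 112] [235.96551724 237.73563218] [11 10 87] [ 0.5049 -0.2387  0.0897] [0.0009 0.0009] [array([ 0.4967, -0.2261,  0.131 ]), array([ 0.505 , -0.2375,  0.091 ]), array([ 0.5278, -0.2445,  0.131 ]), array([ 0.5051, -0.2396,  0.091 ])]
```

The left box's pad triangulates to z = 0.129 (0.131 expected), so it is the tall one. The right box's pad comes out at 0.090 (0.091 expected), so that is the low one. Now the direction and the move numbers.

```bash
cat >> h.py <<'E'
from scipy.spatial.transform import Rotation as Ro
def rot(s):
    q=s["ee_rot"];return Ro.from_quat([q[1],q[2],q[3],q[0]]).as_matrix()
E
python3 - <<'E'
from h import *
a=plane("top",(203,174.7),.127);b=plane("top",(225,160.7),.127);p=np.array([.5715,.2108,.131])
print("hinge marks",a,b,"dist",np.linalg.norm(b-a))
m=(a+b)/2;d=m-p;print("to hinge",d,np.linalg.norm(d[:2]),"yaw",np.arctan2(d[1],d[0]),"perp yaw",np.arctan2(*( -(b-a)[:2])) , np.arctan2((a-b)[1],(a-b)[0])-np.pi/2)
s=robot.read_state();R=rot(s);print(R.round(3))
print("delta tool cm",(R.T@(np.array([.5715,.2108,.20])-s["ee_pos"])*100).round(2))
E
```

```text
hinge marks [0.63369648 0.2787585  0.127     ] [0.6635237  0.22191034 0.127     ] dist 0.06419794714559093
to hinge [ 0.07711009  0.03953442 -0.004     ] 0.08665411836651657 yaw 0.4737566994416823 perp yaw -0.4831977222442862 0.48319772224428625
[[-0.     0.951  0.309]
 [ 0.001  0.309 -0.951]
 [-1.     0.    -0.001]]
delta tool cm [  2.29  60.86 -64.86]
```

{"api": "move_arm", "payload": {"commands": [[[0,2.7,-2.9],0,0],[[0,5.4,-5.8],0,0],[[0,8.2,-8.7],0,0],[[0,10.9,-11.6],0,0],[[0,13.6,-14.5],0,0]]}}

```text
clock: 0.52
ee_pos: [0.2777, -0.4126, 0.2223]
ee_rot: [0.572, 0.416, 0.572, -0.416]
wrist_force: [1.0, -0.2, -0.3]
width: 0.058
```

{"api": "move_arm", "payload": {"commands": [[[0,2.7,-2.9],0,0],[[0,5.4,-5.8],0,0],[[0,8.2,-8.7],0,0],[[0,10.9,-11.6],0,0],[[0,13.6,-14.5],0,0]]}}

```text
clock: 0.93
ee_pos: [0.3623, -0.2328, 0.2226]
ee_rot: [0.572, 0.416, 0.572, -0.416]
wrist_force: [0.6, -1.1, -0.4]
width: 0.0246
```

{"api": "move_arm", "payload": {"commands": [[[0,2.7,-2.9],0,0],[[0,5.4,-5.8],0,0],[[0,8.2,-8.7],0,0],[[0,10.9,-11.6],0,0],[[0,13.6,-14.5],0,0]]}}

```text
clock: 1.35
ee_pos: [0.447, -0.0528, 0.2227]
ee_rot: [0.572, 0.416, 0.572, -0.416]
wrist_force: [-0.4, -1.0, -0.8]
width: 0.0007
```

{"api": "move_arm", "payload": {"commands": [[[0,2.7,-2.9],-0.04,0],[[0,5.4,-5.8],-0.08,0],[[0,8.2,-8.7],-0.12,0],[[0,10.9,-11.6],-0.17,0],[[0,13.6,-14.5],-0.17,0]]}}

```text
clock: 1.77
ee_pos: [0.5316, 0.1272, 0.2225]
ee_rot: [0.606, 0.365, 0.606, -0.365]
wrist_force: [0.8, -0.9, -0.5]
width: 0.0005
```

```bash
cat > d.py <<'E'
from h import *
s=robot.read_state();R=rot(s);print(s["clock"],s["qpos"].round(3),s["ee_pos"].round(4),s["wrist_force"].round(2),s["width"]);print(R.round(3))
print("delta tool cm to z=.150:",(R.T@(np.array([.5715,.2108,.150])-s["ee_pos"])*100).round(2))
E
python3 d.py
```

```text
1.7667 [ 0.213  0.309  1.804 -0.     1.029  1.297] [0.5316 0.1272 0.2225] [ 0.77 -0.95 -0.53] 0.0005260637622075909
[[-0.     0.884  0.468]
 [-0.     0.468 -0.884]
 [-1.    -0.    -0.   ]]
delta tool cm to z=.150: [ 7.24  7.44 -5.52]
```

{"api": "move_arm", "payload": {"commands": [[[0,2.5,-1.8],0,0],[[0,5,-3.7],0,0],[[0,7.4,-5.5],0,0],[[2,7.4,-5.5],0,0],[[4,7.4,-5.5],0,0]]}}

```text
clock: 2.18
ee_pos: [0.5725, 0.2103, 0.1828]
ee_rot: [0.606, 0.366, 0.605, -0.364]
wrist_force: [-1.1, 0.2, -0.3]
width: 0.0004
```

```bash
python3 d.py; python3 - <<'E'
from h import *
i=robot.camera_info("wrist");im=robot.capture("wrist");cv2.imwrite("pics/w1.png",im)
T=np.array(i["camera_from_world"])
p,_=cv2.projectPoints(np.array([[.5715,.2108,.131]]),cv2.Rodrigues(T[:3,:3])[0],T[:3,3],np.array(i["camera_matrix"]),np.array(i["D"]));print(p)
import pickle;pickle.dump(i,open("w1.pkl","wb"))
cv2.imwrite("pics/s1.png",robot.capture("scene"))
E
```

```text
2.1833 [0.333 0.447 1.696 0.    0.996 1.417] [0.5725 0.2103 0.1828] [-1.12  0.18 -0.28] 0.00041850619647489074
[[ 0.003  0.884  0.467]
 [ 0.001  0.467 -0.884]
 [-1.     0.003  0.   ]]
delta tool cm to z=.150: [ 3.28 -0.07 -0.09]
[[[315.28758877 218.2187425 ]]]
```

View pics/w1.png

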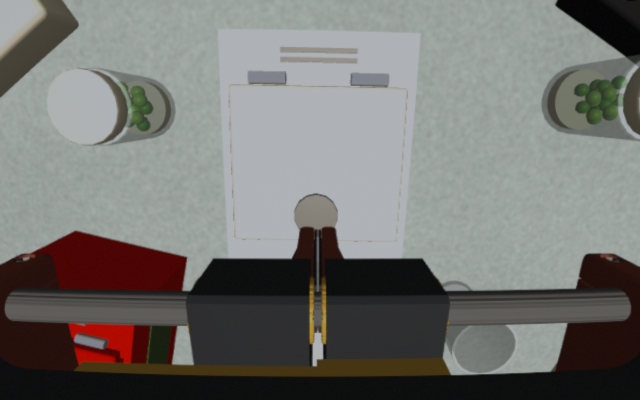

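The wrist view shows the pad centred near (316,216). My estimate projects to (315,218), so they agree to about 1.5 mm. The closed fingers are over the pad and squared to the hatch. Now I descend.

{"api": "move_arm", "payload": {"commands": [[[1.5,0,0],0,0],[[3,0,0],0,0],[[4,0,0],0,0],[[4.5,0,0],0,0],[[4.8,0,0],0,0]]}}

```text
clock: 2.7
ee_pos: [0.5712, 0.2079, 0.1345]
ee_rot: [0.605, 0.366, 0.605, -0.366]
wrist_force: [-0.8, 0.1, 0.7]
width: 0.0002
```

{"api": "move_arm", "payload": {"commands": [[[0,0.15,-0.2],0,0],[[0,0.15,-0.2],0,0],[[0.2,0.15,-0.2],0,0],[[0.4,0.15,-0.2],0,0],[[0.5,0.15,-0.2],0,0]]}}

```text
clock: 3.12
ee_pos: [0.572, 0.2108, 0.1301]
ee_rot: [0.605, 0.366, 0.605, -0.365]
wrist_force: [-1.1, -0.5, 2.3]
width: 0.0004
```

Contact is beginning: z = 0.130 with about 2 N.

{"api": "move_arm", "payload": {"commands": [[[0.1,0,0],0,0],[[0.2,0,0],0,0],[[0.3,0,0],0,0],[[0.4,0,0],0,0],[[0.4,0,0],0,0]]}}

```text
clock: 3.53
ee_pos: [0.5714, 0.2106, 0.1255]
ee_rot: [0.605, 0.366, 0.605, -0.366]
wrist_force: [-1.4, -0.9, 3.4]
width: 0.0002
```

{"api": "move_arm", "payload": {"commands": [[[0.1,0,0],0,0],[[0.15,0,0],0,0],[[0.2,0,0],0,0],[[0.25,0,0],0,0],[[0.25,0,0],0,0]]}}

```text
clock: 3.95
ee_pos: [0.5715, 0.2106, 0.1235]
ee_rot: [0.605, 0.366, 0.605, -0.366]
wrist_force: [-3.2, -1.4, 7.0]
width: 0.0004
```

The force is now above the 4 N spring, so I'm near the stop. I'll go a little further to be sure it is fully in.

{"api": "move_arm", "payload": {"commands": [[[0.05,0,0],0,0],[[0.1,0,0],0,0],[[0.1,0,0],0,0]]}}

```text
clock: 4.2
ee_pos: [0.5715, 0.2106, 0.1233]
ee_rot: [0.605, 0.366, 0.605, -0.366]
wrist_force: [-6.8, -3.5, 14.5]
width: 0.0004
```

It's against the stop: 14.5 N and no further travel. Now I let it go upward.

{"api": "move_arm", "payload": {"commands": [[[-0.5,0,0],0,0],[[-1.5,0,0],0,0],[[-3,0,0],0,0],[[-5,0,0],0,0],[[-7,0,0],0,0]]}}

```text
clock: 4.62
ee_pos: [0.5715, 0.2108, 0.1928]
ee_rot: [0.605, 0.366, 0.605, -0.366]
wrist_force: [0.0, 0.1, 0.0]
width: 0.0004
```

{"api": "move_arm", "payload": {"commands": [[[-2,0,0],0,0],[[-4,0,0],0,0],[[-6,0,0],0,0],[[-7,0,0],0,0],[[-8,0,0],0,0]]}}

```text
clock: 5.03
ee_pos: [0.572, 0.2109, 0.2734]
ee_rot: [0.606, 0.366, 0.605, -0.365]
wrist_force: [-0.2, -0.3, 0.2]
width: 0.0002
```

```bash
python3 d.py; python3 - <<'E'
from h import *
for n in("scene","top","wrist"): cv2.imwrite(f"pics/{n}2.png",robot.capture(n))
a=cv2.imread("pics/scene2.png")[130:290,180:460];cv2.imwrite("pics/c2.png",cv2.resize(a,None,fx=2.8,fy=2.8))
E
```

```text
5.0333 [0.334 0.347 1.62  0.    1.173 1.421] [0.572  0.2109 0.2734] [-0.24 -0.31  0.23] 0.00024734984853965906
[[ 0.001  0.885  0.465]
 [ 0.001  0.465 -0.885]
 [-1.     0.001  0.   ]]
delta tool cm to z=.150: [12.34 -0.06 -0.02]
```

View pics/c2.png

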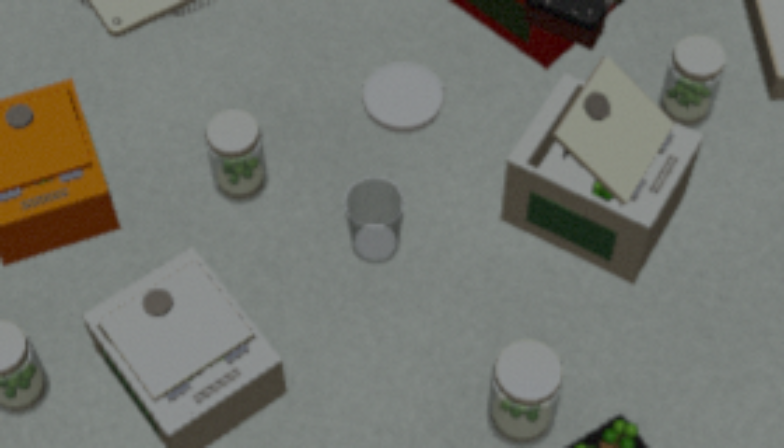

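View pics/wrist2.png

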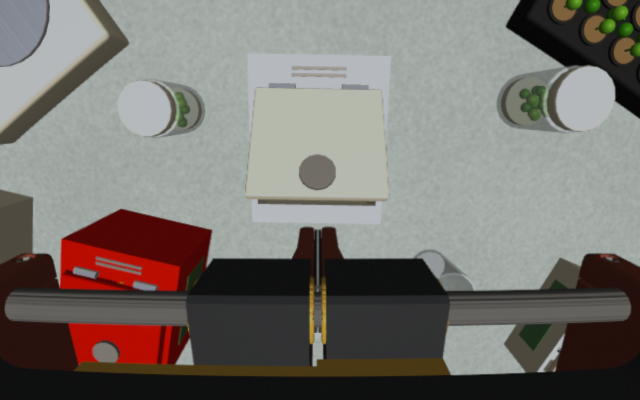

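The tall hatch has popped up, with its pad at scene (393,167) and wrist (318,172). The low box's hatch is flush. I'll back away, then check the opening angle.

{"api": "move_arm", "payload": {"commands": [[[-1,-2,0],0,0],[[-2,-4,0],0,0],[[-2,-6,0],0,0],[[-2,-8,0],0,0],[[-2,-10,0],0,0]]}}

```text
clock: 5.6
ee_pos: [0.4816, 0.1636, 0.2907]
ee_rot: [0.605, 0.365, 0.606, -0.366]
wrist_force: [-0.3, -0.7, -0.8]
width: 0.0003
```

{"api": "move_arm", "payload": {"commands": [[[0,-1,0],0,0],[[0,-1,0],0,0],[[0,-1,0],0,0],[[0,-1,0],0,0],[[0,-1,0],0,0]]}}

```text
clock: 6.02
ee_pos: [0.4752, 0.16, 0.292]
ee_rot: [0.605, 0.366, 0.605, -0.366]
wrist_force: [0.4, 0.3, 0.3]
width: 0.0006
```

```bash
python3 d.py; python3 - <<'E'
from h import *
i=robot.camera_info("wrist");w=robot.capture("wrist");s=robot.capture("scene");t=robot.capture("top")
for n,m in(("w",w),("s",s),("t",t)):cv2.imwrite(f"pics/{n}3.png",m)
import pickle;pickle.dump(i,open("w3.pkl","wb"))
g=np.hstack([cv2.resize(s[130:290,330:460],None,fx=3,fy=3),cv2.resize(t[130:290,180:310],None,fx=3,fy=3)]);cv2.imwrite("pics/c3.png",g)
E
```

```text
6.0167 [0.301 0.159 1.828 0.    1.155 1.388] [0.4752 0.16   0.292 ] [0.42 0.29 0.28] 0.0006012416247098793
[[ 0.     0.885  0.465]
 [ 0.     0.465 -0.885]
 [-1.     0.    -0.   ]]
delta tool cm to z=.150: [14.2  10.89 -0.02]
```

View pics/c3.png

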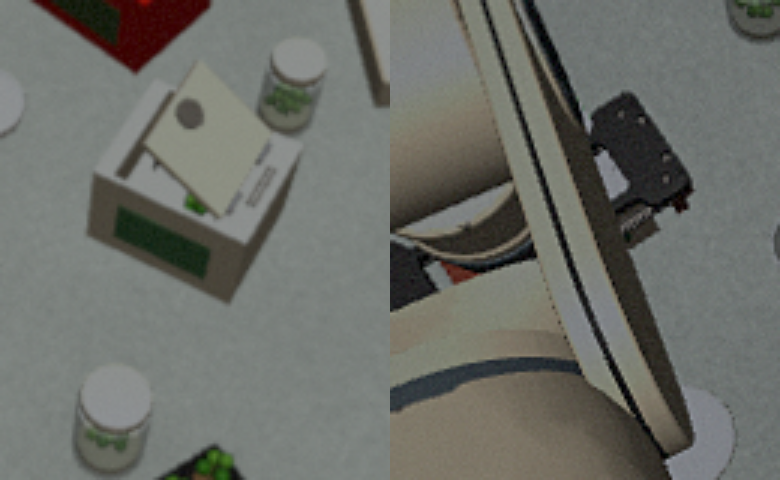

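View pics/w3.png

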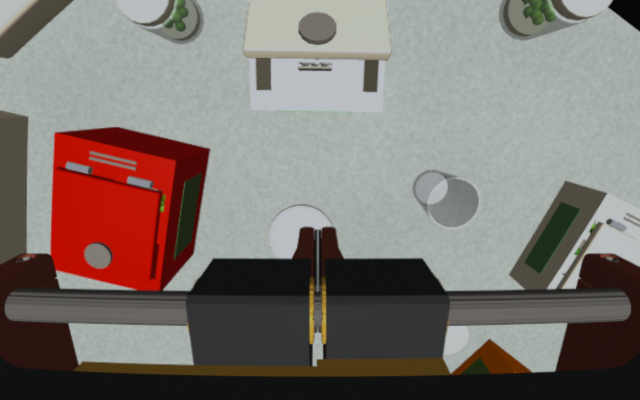

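View pics/t3.png

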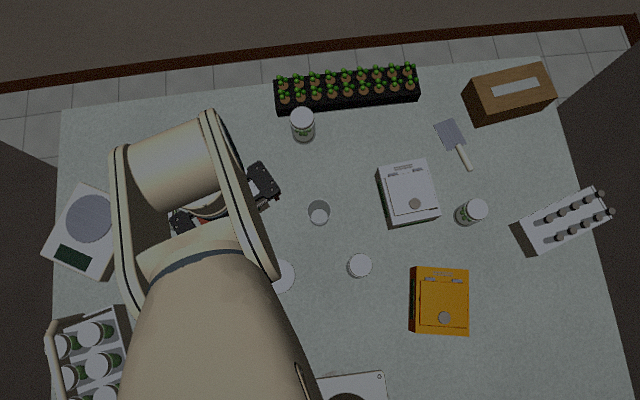

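The hatch is open in both views, with the pad at scene (393,167) and wrist (318,28). The beaker, jars, low box and spatula in the top view sit where they did before. Now I'll check the pad height.

```bash
python3 - <<'E'
from h import *
import pickle
i=pickle.load(open("w3.pkl","rb"))
x,r=tri([ray("scene",(392.7,167.3)),ray("wrist",(318,28),i)]);print(x,r)
a=cv2.imread("pics/top0.png").astype(int);b=cv2.imread("pics/t3.png").astype(int)
c=cv2.imread("pics/scene0.png").astype(int);d=cv2.imread("pics/s3.png").astype(int)
for p,q in((a,b),(c,d)):
    m=cv2.GaussianBlur(np.abs(p-q).max(2).astype(np.uint8),(5,5),0)>25
    k,l,s,ce=cv2.connectedComponentsWithStats(m.astype(np.uint8));print([t.tolist() for t in s[1:] if t[4]>8])
E
```

```text
[0.59103807 0.21937211 0.17787764] [np.float64(0.0005932783452099322), np.float64(0.0005932783452100768)]
[[112, 108, 524, 292, 26564], [196, 117, 11, 24, 94], [111, 206, 4, 17, 47], [637, 298, 3, 6, 13], [600, 311, 40, 44, 691], [117, 332, 35, 68, 1278]]
[[0, 0, 79, 205, 9339], [164, 0, 87, 71, 2957], [242, 0, 26, 8, 149], [296, 0, 99, 122, 5340], [251, 10, 7, 11, 49], [244, 30, 30, 54, 999], [223, 64, 8, 7, 25], [235, 64, 9, 8, 27], [370, 160, 32, 42, 463], [413, 177, 5, 7, 15], [404, 194, 4, 7, 11]]
```

The pad rose about 49 mm and moved about 21 mm towards the hinge, which fits 0.60 rad. Away from the arm, the before/after images differ only at the tall hatch. Handing in.

```bash
python3 -c "
from plant import robot
print(robot.hand_in())"
```

```text
the job is handed in; nothing more can be done
None
```

The taller germination box is open. I pressed its pad once with closed fingertips until it hit the stop, released it straight up, and the hatch popped. The arm then backed away, and I handed in at about 6.2 s on the robot's clock.

- **Right box:** two-view triangulation put the left white box's pad at z = 0.129 m (0.131 expected). The right box's pad came out at 0.090 m, so the left one is the tall box.
- **Press:** the fingertips stopped at z = 0.1233 m with 14.5 N upward on the wrist, well under the limits. I did not press again.
- **Hatch open:** about 1.4 s after release, the pad measured about 49 mm higher and 21 mm nearer the hinge. That fits the fully open 0.60 rad.
- **Low box and bystanders:** apart from the arm, the before/after images showed changes only at the tall hatch. In the last top view the arm hid part of the table, including the tall box, the red box, one jar and part of the dish. The scene camera still had a view of the tall box and that jar.
- **Robot clear:** the wrist force was about zero at the end, within the sensor noise of about 1 N.

No check failed. The triangulated heights came out 1–2 mm low, which is within the stated calibration accuracy. The fingertips had also drifted about 3 mm sideways on the way down, which I corrected before touching the pad.

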